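# Flip a vacuum pump's status flag

## Robot

A 7-joint arm with a two-finger parallel gripper is mounted at the origin on the work surface. World frame = base frame: x ahead of the robot, y to its left, z up, the work surface at z = 0. Lengths are in m, angles in rad, forces in N, time in s.
With the tool pointing down it reaches from about 0.4 to 0.85 m from the base axis. Payload 10.4 kg.
Tool frame: the origin (TCP) lies on the centre line of the jaws, within the pads' length; the fingertips stand 11 mm ahead of it and the grasp point (between the pads) lies 8 mm behind it; z points along the fingers, y is the line along which they close (so a half turn about z gives the same grasp; the last joint's range is limited). The gripper opens to 87 mm and grips with 3 to 60 N. Pads are 19 mm wide; open, the fingers measure 117 mm over their backs; the gripper's body (75 mm by 190 mm) begins 51 mm behind the grasp point.
Start: joints at [1.173, 0.332, -0.065, 1.46, 0.022, 1.35, -0.088], TCP at [0.229, -0.582, 0.234] pointing down, gripper open.
Joint ranges: [-2.6, 2.6], [-0.5, 2.12], [-1.47, 1.34], [0.16, 2.42], [-1.27, 4.41], [0.06, 2.06], [-2.6, 2.6]. Speed limits (rad/s): [2.22, 2.22, 2.79, 2.79, 3.14, 3.14, 3.14].

## Interface

Orientations are given as a unit quaternion [x, y, z, w].
In Python, from bench import r gives the robot as it stands.
- The arm moves only by the shell command python3 -m pendant 'ROWS' [OPENING] [FORCE]. ROWS is JSON, a list of rows, each a list of 4 numbers: the shift along the tool's x, y, z in m, then the turn about the tool's z in rad. A call has 1 to 8 rows; each row shifts and turns the commanded pose from where the row before left it, along the tool's axes as they then stand; what a row does not reach is not made up. A row lasts 1/12 s, in which the tool goes at most 41.7 mm and 7.16 degrees, less where a joint would pass 70% of its speed; a pose out of reach is approached as far as the arm can. A call with a gripper value outside its range is refused whole. OPENING is the opening, from 0 (shut) to 1 (fully open), set as the call begins (- or left out, the last holds). The fingers move at their own pace and stop on an object; FORCE is the grip in N (left out, the last holds). Time passes only in rows, so rows that do not move let the fingers close. It gives the time, the measured TCP pose, the force, the opening and the grip force at its end, in the units of the state.
- r.read_state(): the state, without advancing time (a new reading comes with each control period).
- r.camera(name): name is "scene" or "side" or "wrist"; returns a dict with "img" (400x640x3 uint8, red, green, blue), "camera_matrix" (3x3 intrinsics, pixels), "dist_coeffs" ([k1, k2, p1, p2, k3] as OpenCV has them; the pictures are not rectified), "xyz" and "attitude" of the camera in the world. Camera axes: x right, y down, z forward; pixel columns grow to the right and rows downward; lengths in m; the calibration is good to about 2 mm. A picture is of the moment at which its call begins. There is no depth.
- r.close_job(): hands the job in; it is judged then, once.
Trained networks look in the newest picture that a camera, given by its name, has taken for a name from the list of things; names that differ only in an ending like _2 or _b are one class to them, and where a whole thing is asked for, a point or a joint stands for the part that bears it (a point fixed in the world has none). Each returns a list of dicts, best first, with "score" (0 to 1); they miss things now and then, are a little off and sometimes report something else, mostly with a low value. They report only what shows in the picture. A call takes as long as a camera call.
- r.outline_of(thing, camera): "mask" (400x640 bool, what is visible of it) and "bbox" ([centre column, centre row, width, height] in pixels, round what is visible of it).
The state is a dict: "time": time; "joint_positions": joint angles; "joint_vel": joint speeds; "joint_torque": joint torques, N m; "ee_pos": TCP position; "eef_rot": TCP orientation; "ft_force": force on the tool from outside, world axes, zero at the start; "torque": the same for the moment, N m; "width": finger opening in m; "grip_force": force on a finger pad.
Only numpy, scipy, OpenCV 4.12 (cv2) and the standard library are available. Lean on these libraries where they do the work, as an engineer would, in place of code of your own. Each camera call takes 0.05 s, during which the arm holds its last target. There are 200 camera calls.

## Task

The twin-head vacuum pump is going out of service: with a light push of the fingertips, flip the metal status flag on its deck right over its pivot, so that it lies down flat towards the pump heads with its crossed-out face up. The flag bends easily, so only push it, gently, never grip it between the fingers or force it. Leave the other pump's flag and the loose things on the bench as they are.

Things in the scene. Friction and masses are not known exactly. Their poses are not given: they have to be found in the camera images.
- flag_twin (a joint): Angle of the twin-head pump's flag about its level pin. 0 = lying level towards the pump's front (robot side), ring mark up; pi/2 = upright; pi = lying level towards the heads, cross mark up (its stop). Starts at 0 to 0.3. Stiff friction hinge: the flag stays at any angle it is left at and never falls by itself; 1 to 1.5 N at its free edge moves it.
- pump_twin_pivot (a point): Middle of the flag's pin, 190 mm above the bench, 50 mm above the deck, 40 mm behind the pump's front face. Axes: x to the pump's rear (heads), y along the pin, z up. At 0 the outer 40 mm of the flag overhang the front face, only air beneath. Steel cheeks at both ends of the pin: 34 mm long, 106 mm over their outsides, 8 mm higher than the pin. Heads begin 112 mm behind the pin, 12 mm higher.
- flag_twin_edge (a point): Middle of the flag's free edge, 80 mm from the pin; moves with the flag. The flag is a bare aluminium plate 4 mm thick and 92 mm wide (along the pin), its mid-plane through the pin's axis. Raise it from below its free edge: a level push on the edge towards the pin only jams it.
- pump_twin: Twin-head diaphragm vacuum pump, fixed: white box 320 mm long (x), 140 mm wide, deck 140 mm above the bench, blue grille at both ends, two white octagonal heads in line on the rear of the deck (tops 202 mm above the bench), small gauge beside the rear head (top at 210 mm). Origin: centre of its footprint on the bench; x to its rear. The pin lies 120 mm in front of the origin.
- flag_single (a joint): The angle of the identical status flag of the single-head pump, same meaning; it starts between 0 and 0.3 and is to be left alone.
- pump_single_pivot (a point): Middle of the pivot pin of the single-head pump's flag; axes and heights as on the twin-head pump.
- flag_single_edge (a point): Middle of the free edge of the single-head pump's flag, 80 mm from its pin; to be left alone.
- pump_single: The single-head diaphragm vacuum pump, fixed: as the twin-head pump but 270 mm long and with only one octagonal head. Origin: centre of its footprint on the bench. The two pumps stand side by side, either one on the left.
- oil_bottle: Loose white bottle, 48 mm diameter, 120 mm tall, beside the twin-head pump. Origin: centre of its underside.
- beaker: Loose glass beaker, 48 mm diameter, 70 mm tall, beside the single-head pump. Origin: centre of its underside.
- flask: Loose conical glass flask, 74 mm diameter, 100 mm tall. Origin: centre of its underside.
- wrench: Loose steel wrench 150 mm long, lying flat on the bench in front of the pumps.
- screwdriver: Loose screwdriver 170 mm long, lying on the bench in front of the pumps.
- grease_jar: Loose white jar with a steel lid, 52 mm diameter, 45 mm tall. Origin: centre of its underside.
- spare_gauge: Loose dial gauge lying on its back, 48 mm diameter, 20 mm thick, with a brass stem. Origin: centre of its underside.

How it is judged:
At the end, for the whole second after the job is handed in: The twin-head pump's flag lies over towards the heads within 0.19 rad (11 degrees) of flat, at rest; the other flag's free edge is within 12 mm of where it was (value of joint flag_twin above 2.95 rad and velocity of joint flag_twin between -0.05 and 0.05 rad/s and distance of flag_single_edge from where it was at the start of the episode below 0.012 m); the robot touches nothing.
It fails at once if the other pump's flag is moved by more than 12 mm at its free edge (distance of flag_single_edge from where it was at the start of the episode above 0.012 m).
It fails at once if the twin-head pump or its flag is pressed with more than 30 N (contact force between any of the fingers, the arm and pump_twin above 30 N).
It fails at once if the flag is gripped between the fingers (both its faces pressed at once) (contact force between the fingers and flag_twin_c0 above 1.5 N and contact force between the fingers and flag_twin_c1 above 1.5 N).
It fails at once if a loose thing on the bench is lifted, carried or knocked more than 25 mm from its place (distance of any of oil_bottle, beaker, flask, wrench, screwdriver, grease_jar, spare_gauge from where it was at the start of the episode above 0.025 m).
It also fails if it takes over 54 s, if anything falls off the work surface, if the arm or the gripper's body presses on something with over 40 N, if the wrist force passes 120 N, or if a joint passes its speed limit or range.

## Working session

There is one attempt and no reset: what is moved stays moved. The work goes in short steps, Python scripts to look and compute and a shell command to move; the robot and the scene stay as the last step left them, time stands still between calls to the robot, and variables do not carry over. Pictures are saved under pics/ and viewed, at most 10 in all, crops included, and the job is handed in when it is done.

```bash
ls; mkdir -p pics
python3 - <<'E'
from bench import r
import cv2,numpy as np
s=r.read_state();print(s['time'],s['ee_pos'],s['eef_rot'],s['width'],s['ft_force'])
for c in("scene","side"):
    d=r.camera(c);cv2.imwrite(f"pics/{c}0.png",d["img"][:,:,::-1]);print(c,d["camera_matrix"],d["dist_coeffs"],d["xyz"],d["attitude"])
    for t in("flag_twin","pump_twin","flag_single","pump_single","oil_bottle"):
        print(t,[(round(o["score"],2),np.round(o["bbox"])) for o in r.outline_of(t,c)[:3]])
E
```

```text
pics
0.0 [ 0.22863994 -0.58127069  0.23272617] [ 9.82493354e-01  1.86296180e-01 -1.70173434e-04 -7.17103519e-04] 0.08686122633117863 [ 0.25616564  0.06788521 -0.33971546]
scene [[389.76443496   0.         313.8923177 ]
 [  0.         389.76443496 204.10373937]
 [  0.           0.           1.        ]] [-0.04710313  0.          0.          0.          0.        ] [1.30449647 0.02462965 1.05168914] [ 0.65628421  0.67824109 -0.24199424 -0.22520844]
flag_twin [(0.58, array([250., 189.,  36.,  29.]))]
pump_twin [(0.75, array([256., 245.,  62., 145.]))]
flag_single [(0.8, array([365., 202.,  36.,  24.]))]
pump_single [(0.62, array([366., 247.,  60., 123.]))]
oil_bottle [(0.79, array([294., 252.,  17.,  30.]))]
side [[458.06730761   0.         320.73772539]
 [  0.         458.06730761 200.68589148]
 [  0.           0.           1.        ]] [-0.1032983  0.         0.         0.         0.       ] [0.13810341 0.76964479 0.94516134] [-0.23714252  0.88192776 -0.39311203  0.10691019]
flag_twin [(0.3, array([407., 220.,  20.,  15.]))]
pump_twin [(0.75, array([318., 164., 128.,  92.])), (0.34, array([387., 265.,  54.,  36.]))]
flag_single []
pump_single [(0.91, array([253., 228., 126., 108.])), (0.4, array([342., 317.,  35.,  57.]))]
oil_bottle [(0.67, array([300., 194.,  20.,  30.]))]
```

View pics/scene0.png

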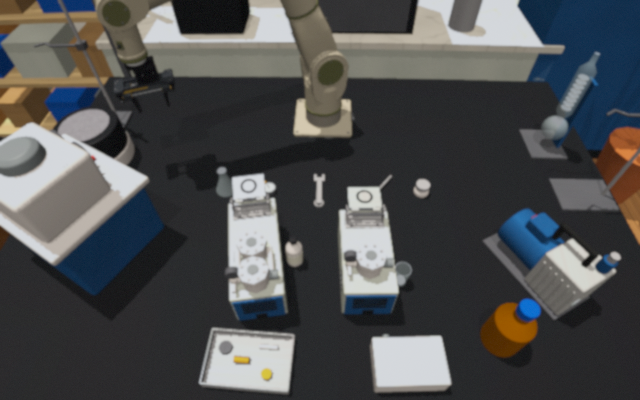

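View pics/side0.png

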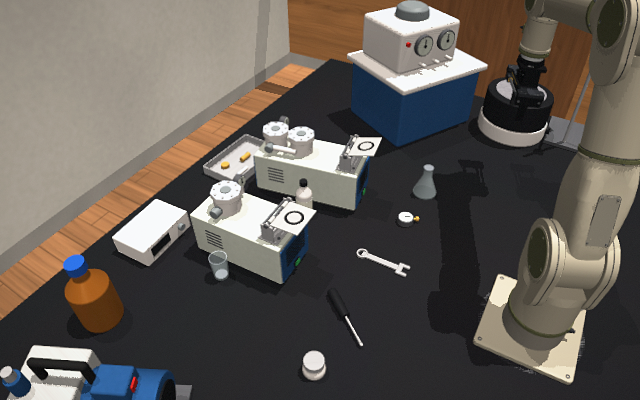

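The scene view shows the twin pump on the left (about 256,245, so y<0), with its flag at (250,189), the flask at (223,182), the spare gauge at (268,188) and the bottle at (294,252). In the side view the twin is at (318,164), with its flag at (365,147). I'll enlarge both.

```bash
cat > h.py <<'E'
import numpy as np,cv2
from scipy.spatial.transform import Rotation as R
def ray(d,uv):
    p=cv2.undistortPoints(np.array([[uv]],float),np.array(d["camera_matrix"]),np.array(d["dist_coeffs"]))[0,0]
    return np.array(d["xyz"]),R.from_quat(d["attitude"]).apply([*p,1])
def at(d,uv,z):
    o,v=ray(d,uv);return o+v*(z-o[2])/v[2]
def proj(d,P):
    q=R.from_quat(d["attitude"]).inv();rv=q.as_rotvec();t=-q.apply(d["xyz"])
    return cv2.projectPoints(np.array(P,float).reshape(-1,1,3),rv,t,np.array(d["camera_matrix"]),np.array(d["dist_coeffs"]))[0][:,0]
E
python3 - <<'E'
from bench import r
from h import *
a=r.camera("scene");b=r.camera("side")
A=cv2.resize(a["img"][160:330,205:305],None,fx=4,fy=4,interpolation=cv2.INTER_CUBIC)[:600]
B=cv2.resize(b["img"][110:220,240:440],None,fx=4,fy=4,interpolation=cv2.INTER_CUBIC)
cv2.imwrite("pics/sA.png",A[:600,:,::-1]);cv2.imwrite("pics/sB.png",B[:,:,::-1])
for t,h in(("flask",.05),("spare_gauge",.01),("oil_bottle",.06),("wrench",0),("screwdriver",.01),("beaker",.035)):
    for n,d in(("scene",a),("side",b)):
        o=r.outline_of(t,n)
        if o: print(t,n,round(o[0]["score"],2),np.round(o[0]["bbox"]),at(d,o[0]["bbox"][:2],h).round(3))
E
```

```text
flask scene 0.86 [226. 184.  20.  36.] [ 0.426 -0.324  0.05 ]
flask side 0.8 [423. 184.  24.  34.] [ 0.409 -0.316  0.05 ]
spare_gauge scene 0.52 [267. 189.   8.  16.] [ 0.41  -0.186  0.01 ]
spare_gauge side 0.59 [409. 219.  21.  16.] [ 0.399 -0.191  0.01 ]
oil_bottle scene 0.8 [293. 252.  16.  35.] [ 0.696 -0.073  0.06 ]
wrench scene 0.73 [319. 193.  11.  32.] [ 0.414 -0.002  0.   ]
wrench side 0.51 [424. 184.  23.  36.] [ 0.422 -0.378 -0.   ]
screwdriver scene 0.54 [421. 187.  18.  18.] [0.384 0.359 0.01 ]
screwdriver side 0.59 [343. 317.  33.  60.] [0.407 0.203 0.01 ]
beaker scene 0.72 [402. 274.  16.  18.] [0.748 0.249 0.035]
```

View pics/sA.png

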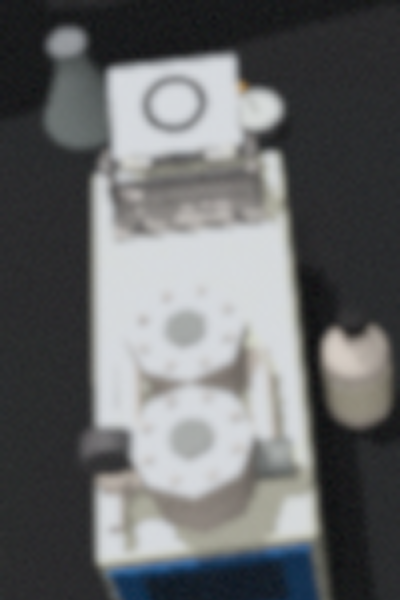

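View pics/sB.png

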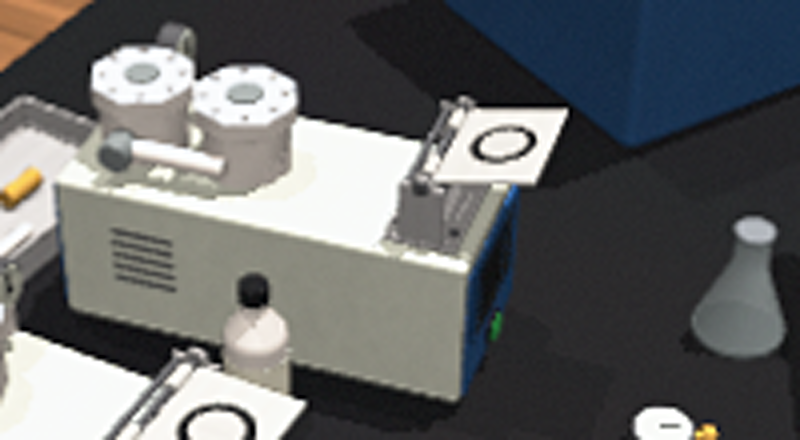

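Both crops agree. The flag is near level and overhangs the front, with its free-edge corners at scene (231,177) and (264,173), and side (382,137) and (374,156). I'll fit the pump pose and flag angle to the corners.

```bash
cat > fit.py <<'E'
from bench import r
from h import *
from scipy.optimize import least_squares
a=r.camera("scene");b=r.camera("side")
def mod(p):
    x,y,w,t=p;c,s=np.cos(w),np.sin(w)
    W=lambda X,Y,Z:[x+c*X-s*Y,y+s*X+c*Y,Z]
    e=-.08*np.cos(t);z=.19+.08*np.sin(t)+.002
    f=lambda Y:W(e,Y,z)
    dk=lambda X,Y,Z=.14:W(X+.12,Y,Z)
    return np.r_[proj(a,[f(-.046),f(.046),dk(.16,-.07),dk(.16,.07),dk(-.16,-.07),dk(-.16,.07)]),
      proj(b,[f(-.046),f(.046),dk(-.16,.07),dk(.16,.07),dk(-.16,.07,0)])]
S=np.array([[106,67],[237,53],[100,562],[317,547],[93,175],[283,152]])/4+[204.6,159.6]
B=np.array([[568,108],[536,185],[465,268],[60,185],[458,400]])/4+[239.6,109.6]
O=np.r_[S,B]
q=least_squares(lambda p:(mod(p)-O).ravel(),[.5,-.2,0,.1],loss="soft_l1")
print(q.x.round(4));print((mod(q.x)-O).round(1).tolist())
x,y,w,t=q.x;print("edge",x-.08*np.cos(t)*np.cos(w),y-.08*np.cos(t)*np.sin(w),.19+.08*np.sin(t))
E
python3 fit.py
```

```text
[ 0.605  -0.1979  0.1824  0.2364]
[[0.3, 0.2], [-1.3, 0.1], [-0.7, 0.2], [0.3, -3.6], [-0.1, -0.9], [-1.5, -0.7], [-0.3, 0.6], [-0.5, -0.6], [0.1, 1.3], [-2.3, -0.7], [-0.5, 4.7]]
edge 0.5285290568167677 -0.2119769257481685 0.20873631483229022
```

The fit is consistent: pivot (0.605,-0.198), yaw 0.182, flag 0.236 rad, edge z 0.209. Since the tool stays vertical, I'll use the closed fingertips to push the raised edge in and up along its arc, watching the force. First I align the tool and approach.

```bash
python3 -m pendant '[[0,0,0,0.0965],[0,0,0,0.0965],[0.025,-0.023,0,0],[0.025,-0.023,0,0],[0.025,-0.023,0,0],[0.025,-0.023,0,0],[0.025,-0.023,0,0],[0.025,-0.023,0,0]]' 0; python3 -m pendant '[[0.025,-0.023,0,0],[0.025,-0.023,0,0],[0.025,-0.023,0,0],[0.025,-0.023,0,0],[0.025,-0.023,0,0],[0.015,-0.023,0,0],[0,0,0,0],[0,0,0,0]]'
```

```text
time: 2.07
ee_pos: [0.3522, -0.4174, 0.2337]
eef_rot: [0.996, 0.091, 0.0, 0.0]
ft_force: [1.1, -0.3, -0.3]
width: 0.0414
grip_force: 0.0
time: 2.73
ee_pos: [0.4649, -0.2562, 0.2337]
eef_rot: [0.996, 0.092, 0.0, 0.0]
ft_force: [-1.3, -1.3, 0.7]
width: 0.0003
grip_force: 0.0
```

```bash
python3 -m pendant '[[0.02,-0.016,0.014,0],[0.02,-0.016,0.014,0],[0,0,0,0],[0,0,0,0]]'
python3 - <<'E'
from bench import r
from h import *
I=[]
for c in("scene","side"):
    d=r.camera(c);u,v=proj(d,[[.53,-.21,.2]])[0].astype(int)
    I.append(cv2.resize(d["img"][v-50:v+50,u-50:u+50],(400,400),interpolation=cv2.INTER_CUBIC))
cv2.imwrite("pics/ap.png",np.hstack(I)[:,:,::-1]);s=r.read_state();print(s["ee_pos"],s["ft_force"])
E
```

```text
time: 3.07
ee_pos: [0.4974, -0.219, 0.2048]
eef_rot: [0.996, 0.091, -0.001, -0.0]
ft_force: [-0.2, -1.3, 1.5]
width: 0.0003
grip_force: 0.0
[ 0.49703608 -0.22076078  0.20579313] [-0.33164807 -0.40892527  0.30208801]
```

View pics/ap.png

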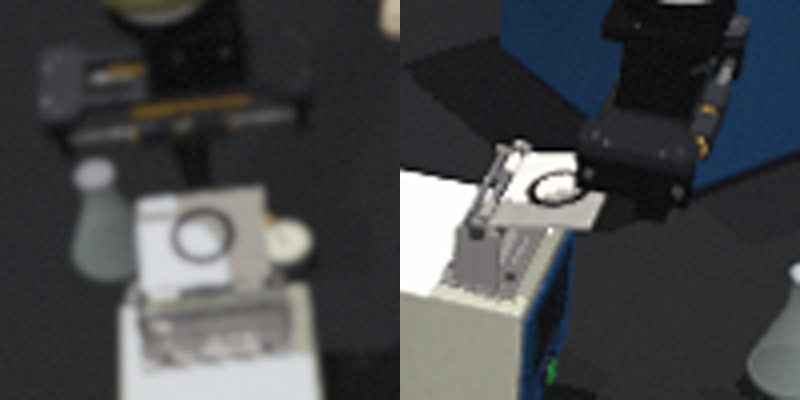

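The fingertips stand just in front of the flag's free edge, roughly centred on it (scene panel about 195,170), with no contact yet. Now I'll creep in.

```bash
python3 -m pendant '[[0.008,0,0,0],[0.007,0,0,0],[0,0,0,0]]';python3 -m pendant '[[0.002,0,0,0],[0,0,0,0]]';python3 -m pendant '[[0.002,0,0,0],[0,0,0,0]]'
```

```text
time: 3.42
ee_pos: [0.5137, -0.2164, 0.2059]
eef_rot: [0.996, 0.091, 0.001, 0.0]
ft_force: [-0.2, 1.4, 0.1]
width: 0.0006
grip_force: 0.0
time: 3.58
ee_pos: [0.5147, -0.216, 0.2056]
eef_rot: [0.996, 0.091, 0.0, 0.0]
ft_force: [0.4, 0.5, -0.8]
width: 0.0002
grip_force: 0.0
time: 3.75
ee_pos: [0.5165, -0.2156, 0.2055]
eef_rot: [0.996, 0.091, 0.0, 0.0]
ft_force: [-0.5, 0.5, 0.0]
width: 0.0007
grip_force: 0.0
```

```bash
python3 -m pendant '[[0.002,0,0,0],[0,0,0,0]]';python3 -m pendant '[[0.002,0,0,0],[0,0,0,0]]'
```

```text
time: 3.92
ee_pos: [0.5175, -0.2155, 0.2053]
eef_rot: [0.996, 0.091, -0.001, -0.0]
ft_force: [-4.2, 0.2, 0.8]
width: 0.0006
grip_force: 2.0
time: 4.08
ee_pos: [0.5179, -0.2155, 0.2047]
eef_rot: [0.996, 0.09, -0.003, -0.0]
ft_force: [-10.9, -0.6, 2.0]
width: 0.0004
grip_force: 5.6
```

```bash
python3 -m pendant '[[0.0015,0,0,0],[0,0,0,0]]'
```

```text
time: 4.25
ee_pos: [0.5181, -0.2156, 0.2043]
eef_rot: [0.996, 0.09, -0.004, -0.0]
ft_force: [-15.7, -0.8, 3.0]
width: 0.0007
grip_force: 8.2
```

Contact is at x≈0.5175 and stiffness is about 3.5 N/mm. I'll ease off and drag the edge up by friction.

```bash
python3 -m pendant '[[-0.002,0,-0.001,0],[0,0,-0.002,0]]'; python3 -m pendant '[[0,0,-0.002,0],[0,0,0,0]]'
```

```text
time: 4.42
ee_pos: [0.5181, -0.2154, 0.2077]
eef_rot: [0.996, 0.09, -0.002, -0.0]
ft_force: [-5.7, 0.0, 0.7]
width: 0.0005
grip_force: 2.7
time: 4.58
ee_pos: [0.5189, -0.2153, 0.2106]
eef_rot: [0.996, 0.09, -0.001, 0.0]
ft_force: [-6.8, -0.7, 1.4]
width: 0.0004
grip_force: 3.2
```

```bash
python3 -m pendant '[[0.0005,0,-0.002,0],[0.0005,0,-0.002,0]]'; python3 -m pendant '[[0.0005,0,-0.002,0],[0.0005,0,-0.002,0]]'
python3 - <<'E'
from bench import r
from h import *
d=r.camera("side");u,v=proj(d,[[.55,-.21,.2]])[0].astype(int)
cv2.imwrite("pics/up1.png",cv2.resize(d["img"][v-40:v+40,u-50:u+50],(600,480),interpolation=cv2.INTER_CUBIC)[:,:,::-1])
E
```

```text
time: 4.75
ee_pos: [0.5199, -0.2151, 0.2142]
eef_rot: [0.996, 0.091, -0.001, -0.0]
ft_force: [-4.4, -0.5, 0.6]
width: 0.0008
grip_force: 2.5
time: 4.92
ee_pos: [0.5214, -0.2148, 0.2185]
eef_rot: [0.996, 0.091, -0.0, 0.0]
ft_force: [-4.1, -1.0, 0.9]
width: 0.0003
grip_force: 2.0
```

View pics/up1.png

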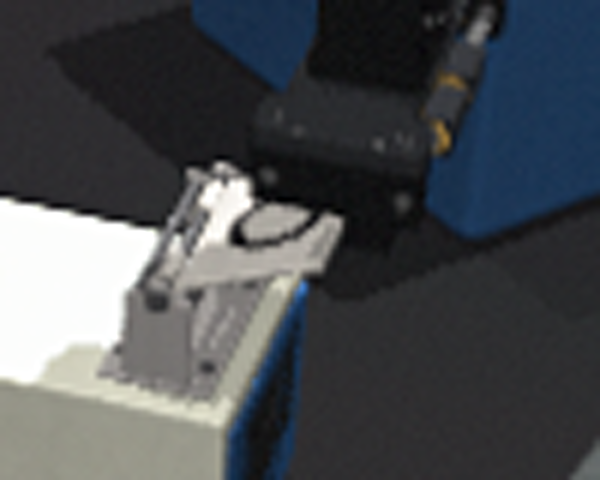

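It works: the flag has visibly risen, with its edge now at crop (330,240), under only about 4 N. I'll continue along the arc.

```bash
python3 -m pendant '[[0.001,0,-0.002,0],[0.001,0,-0.002,0],[0.001,0,-0.002,0],[0.001,0,-0.002,0]]'; python3 -m pendant '[[0.0015,0,-0.0025,0],[0.0015,0,-0.0025,0],[0.0015,0,-0.0025,0],[0.0015,0,-0.0025,0]]'
```

```text
time: 5.3
ee_pos: [0.5254, -0.2141, 0.2267]
eef_rot: [0.996, 0.091, -0.0, 0.0]
ft_force: [-5.9, -1.0, 2.3]
width: 0.0006
grip_force: 2.9
time: 5.63
ee_pos: [0.5316, -0.213, 0.2369]
eef_rot: [0.996, 0.091, -0.0, 0.0]
ft_force: [-4.0, -1.0, 1.7]
width: 0.0009
grip_force: 2.0
```

```bash
python3 -m pendant '[[0.002,0,-0.0025,0],[0.002,0,-0.0025,0],[0.002,0,-0.002,0],[0.002,0,-0.002,0]]'; python3 -m pendant '[[0.0025,0,-0.002,0],[0.0025,0,-0.002,0],[0.0025,0,-0.002,0],[0.0025,0,-0.002,0],[0.0025,0,-0.002,0]]'
```

```text
time: 5.97
ee_pos: [0.5397, -0.2115, 0.246]
eef_rot: [0.996, 0.091, 0.0, 0.0]
ft_force: [-5.2, -0.7, 3.9]
width: 0.0002
grip_force: 2.6
time: 6.38
ee_pos: [0.5523, -0.209, 0.2557]
eef_rot: [0.996, 0.091, 0.0, 0.0]
ft_force: [-1.6, -2.3, 0.5]
width: 0.0006
grip_force: 0.6
```

The flag is at roughly 1 rad. Now a level push past upright.

```bash
python3 -m pendant '[[0.004,0,0,0],[0.004,0,0,0],[0.004,0,0,0],[0.004,0,0,0],[0.004,0,0,0]]'; python3 -m pendant '[[0.004,0,0,0],[0.004,0,0,0],[0.004,0,0,0],[0.004,0,0,0],[0.004,0,0,0],[0,0,0,0]]'
```

```text
time: 6.8
ee_pos: [0.5719, -0.2052, 0.2554]
eef_rot: [0.996, 0.091, -0.0, -0.0]
ft_force: [-1.7, 1.0, 0.9]
width: 0.0005
grip_force: 0.6
time: 7.3
ee_pos: [0.5919, -0.2014, 0.2554]
eef_rot: [0.996, 0.091, 0.0, -0.0]
ft_force: [0.1, 0.7, 0.7]
width: 0.0006
grip_force: 0.0
```

```bash
python3 -m pendant '[[0.005,0,0,0],[0.005,0,0,0],[0.005,0,0,0],[0.005,0,0.002,0],[0.005,0,0.002,0],[0.005,0,0.002,0]]'; python3 -m pendant '[[0.0045,0,0.0033,0],[0.0045,0,0.0033,0],[0.004,0,0.0034,0],[0,0,0,0]]'
```

```text
time: 7.8
ee_pos: [0.6213, -0.1963, 0.2494]
eef_rot: [0.996, 0.091, 0.0, 0.0]
ft_force: [-1.2, -0.9, -0.3]
width: 0.0004
grip_force: 0.4
time: 8.13
ee_pos: [0.6338, -0.1936, 0.2383]
eef_rot: [0.996, 0.091, -0.0, -0.0]
ft_force: [-0.8, -0.2, -0.8]
width: 0.0005
grip_force: 0.0
```

```bash
python3 -m pendant '[[0.003,0,0.004,0],[0.003,0,0.004,0],[0.0035,0,0.005,0],[0,0,0,0]]'
python3 - <<'E'
from bench import r
from h import *
d=r.camera("side");u,v=proj(d,[[.6,-.2,.2]])[0].astype(int)
cv2.imwrite("pics/over.png",cv2.resize(d["img"][v-40:v+40,u-50:u+50],(600,480),interpolation=cv2.INTER_CUBIC)[:,:,::-1])
E
```

```text
time: 8.47
ee_pos: [0.6428, -0.192, 0.2251]
eef_rot: [0.996, 0.091, -0.001, -0.0]
ft_force: [-0.2, 0.0, -0.0]
width: 0.0003
grip_force: 0.0
```

View pics/over.png

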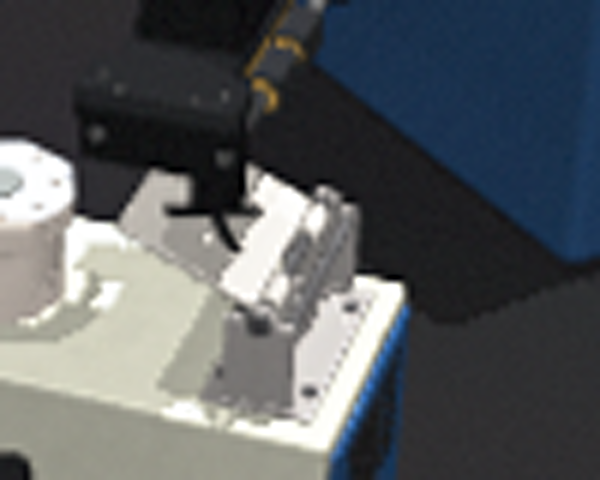

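The flag is over the top, leaning down towards the heads with its cross face up (crop 160,230) at about 30° above flat. I'll press it down to its stop.

```bash
python3 -m pendant '[[0.005,0,0.003,0],[0.005,0,0.003,0],[0.003,0,0.003,0],[0,0,0.003,0],[0,0,0,0]]'; python3 -m pendant '[[0,0,0.003,0],[0,0,0.002,0],[0,0,0,0]]'; python3 -m pendant '[[0,0,0.002,0],[0,0,0,0]]'
```

```text
time: 8.93
ee_pos: [0.6555, -0.1897, 0.2135]
eef_rot: [0.996, 0.091, -0.0, -0.0]
ft_force: [0.4, -0.2, -0.1]
width: 0.0003
grip_force: 0.0
time: 9.18
ee_pos: [0.6553, -0.1901, 0.2091]
eef_rot: [0.996, 0.091, -0.0, -0.0]
ft_force: [0.6, 0.3, -0.0]
width: 0.0004
grip_force: 0.0
time: 9.35
ee_pos: [0.6554, -0.1901, 0.2073]
eef_rot: [0.996, 0.091, -0.0, 0.0]
ft_force: [-0.2, -0.5, 0.6]
width: 0.0004
grip_force: 0.0
```

```bash
python3 -m pendant '[[0,0,0.002,0],[0,0,0,0]]'; python3 -m pendant '[[0,0,0.0015,0],[0,0,0,0]]'
```

```text
time: 9.52
ee_pos: [0.6555, -0.1901, 0.2053]
eef_rot: [0.996, 0.091, -0.0, 0.0]
ft_force: [0.2, -0.0, -0.2]
width: 0.0003
grip_force: 0.0
time: 9.68
ee_pos: [0.6555, -0.19, 0.2038]
eef_rot: [0.996, 0.091, -0.0, 0.0]
ft_force: [-0.1, -0.1, -0.5]
width: 0.0006
grip_force: 0.0
```

```bash
python3 -m pendant '[[0,0,0.001,0],[0,0,0,0]]'; python3 -m pendant '[[0,0,-0.015,0],[0,0,-0.03,0],[0,0,-0.03,0],[-0.035,0,-0.02,0],[-0.035,0,0,0],[-0.035,0,0,0],[-0.035,0,0,0],[0,0,0,0]]'
python3 - <<'E'
from bench import r
from h import *
I=[]
for c in("scene","side"):
    d=r.camera(c);u,v=proj(d,[[.62,-.19,.19]])[0].astype(int)
    I.append(cv2.resize(d["img"][v-50:v+50,u-50:u+50],(400,400),interpolation=cv2.INTER_CUBIC))
cv2.imwrite("pics/end.png",np.hstack(I)[:,:,::-1]);s=r.read_state();print(s["ee_pos"],s["ft_force"],s["joint_vel"])
E
```

```text
time: 9.85
ee_pos: [0.6556, -0.19, 0.2036]
eef_rot: [0.996, 0.091, 0.0, 0.0]
ft_force: [-2.1, 1.1, 3.6]
width: 0.0005
grip_force: 1.8
time: 10.52
ee_pos: [0.5126, -0.218, 0.2985]
eef_rot: [0.996, 0.088, -0.001, 0.001]
ft_force: [0.8, -1.5, 0.1]
width: 0.0004
grip_force: 0.0
[ 0.51696745 -0.21606709  0.29869001] [ 0.31921009 -0.06663897 -0.07488433] [-0.02668271  0.04296323 -0.01874686 -0.0415851  -0.00063751 -0.00351674
 -0.00841828]
```

View pics/end.png

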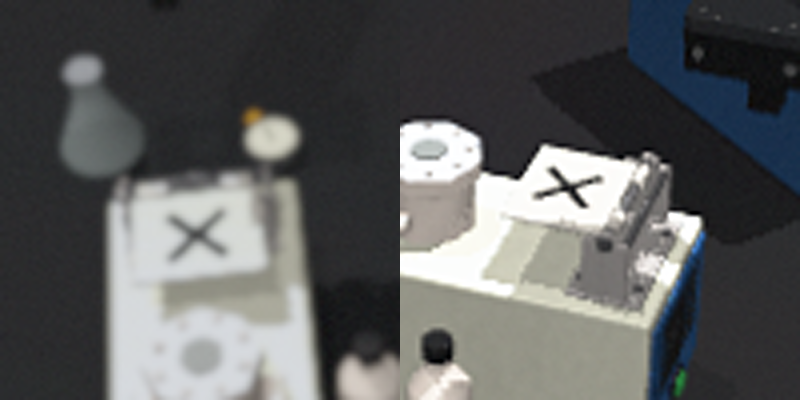

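The flag lies flat towards the heads, cross up (scene panel 197,235; side panel 570,188). The last press met about 3.6 N with the fingertips at flag-top height. The robot is clear, and the flask, gauge and bottle look unmoved.

```bash
python3 -m pendant '[[0,0,0,0],[0,0,0,0],[0,0,0,0]]'; python3 -c "
from bench import r
print(r.close_job())"
```

```text
time: 10.87
ee_pos: [0.5187, -0.2147, 0.2977]
eef_rot: [0.996, 0.091, 0.0, -0.0]
ft_force: [-1.2, 0.3, 0.0]
width: 0.0006
grip_force: 0.0
the job is handed in; nothing more can be done
None
```

The twin-head pump's flag now lies flat towards the heads with its cross face up, and I handed the job in at about 11 s with the arm clear; the highest push I read was about 16 N (limit 30 N), and no verdict came back.

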